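# Load a sample jar into the wear-debris meter

## Robot

A 6-joint arm with a two-finger parallel gripper is mounted at the origin on a cart in front of the work surface, level with it; the furniture and walls round the work are solid. World frame = base frame: x ahead of the robot, y to its left, z up, the work surface at z = 0. Lengths are in mm, angles in rad, forces in N, time in s.
With the tool pointing down it reaches from about 350 to 775 mm from the base axis. Payload 7.3 kg.
Tool frame: the origin (TCP) lies between the finger pads; the fingertips stand bot.tip_extent ahead of it and the grasp point (between the pads) lies 6 mm ahead of it (bot.tip_extent is the distance from the TCP to the fingertips, in mm); x points along the fingers, y is the direction in which the jaws open and shut, and the axes are right-handed (so a half turn about x gives the same grasp; the last joint's range is limited). The gripper opens to 92 mm and grips with 3 to 60 N. Pads are 19 mm wide; open, the fingers measure 130 mm over their backs; the gripper's body (75 mm by 190 mm) begins 47 mm behind the grasp point.
Start: joints at [0.963, 0.342, 1.524, -0, 1.275, -0.146], TCP at [233.907, 470.032, 251.741] pointing down, gripper open.
Joint ranges: [-2.53, 2.53], [-0.77, 2.02], [0.04, 2.7], [-1, 4.14], [0.28, 2.66], [-3.11, 3.11]. Speed limits (rad/s): [2.57, 2.57, 3.14, 3.14, 3.14, 3.14].

## Interface

Orientations are given as [roll, pitch, yaw] about the fixed x, y, z axes, in that order (R = Rz(yaw) Ry(pitch) Rx(roll)).
In Python, from plant import bot, capture, workorder gives the robot as it stands. The module is installed in compiled form; this text tells all that it offers.
- The arm moves only by the shell command python3 -m crank 'ROWS'. ROWS is JSON, a list of rows, each an object with "linear": the shift along the tool's x, y, z in cm, a list of three; "delta_rot": the turn, a rotation vector about the tool's x, y, z in degrees, a list of three; "fingers": the opening, from 0 (shut) to 1 (fully open). In form: [{"linear": [x, y, z], "delta_rot": [wx, wy, wz], "fingers": fingers}, ...]. A call has exactly 5 rows; each row shifts and turns the commanded pose from where the row before left it, along the tool's axes as they then stand; what a row does not reach is not made up. A row lasts 1/10 s, in which the tool goes at most 50 mm and 8.59 degrees, less where a joint would pass 70% of its speed; a pose out of reach is approached as far as the arm can. A call with a gripper value outside its range is refused whole. The fingers move at their own pace and stop on an object; the grip force is fixed at half the most. Time passes only in rows, so rows that do not move let the fingers close, or fill a call up. It gives the time, the measured TCP pose, the force and the opening at its end, in the units of the state.
- bot.get_obs(): the state, without advancing time (a new reading comes with each control period).
- capture(name): name is "scene" or "top" or "wrist"; returns a dict with "image" (384x512x3 uint8, blue, green, red), "mtx" (3x3 intrinsics, pixels), "pose" (4x4, takes a point from camera to world coordinates). Camera axes: x right, y down, z forward; pixel columns grow to the right and rows downward; lengths in mm; the calibration is good to about 2 mm. A picture is of the moment at which its call begins. There is no depth.
- workorder.close_job(): hands the job in, once; it reports no verdict.
The state is a dict: "time": time; "joint_positions": joint angles; "dq": joint speeds; "tau": joint torques, N m; "tool_pos": TCP position; "tcp_rot": TCP orientation; "contact_force": force on the tool from outside, world axes, zero at the start; "moment": the same for the moment, N m; "grip_width": finger opening in mm.
Only numpy, scipy, OpenCV 4.12 (cv2) and the standard library are available. Lean on these libraries where they do the work, as an engineer would, in place of code of your own. Each camera call takes 0.05 s, during which the arm holds its last target. There are 200 camera calls.

## Task

Put the oil sample into the wear-debris meter: press the green release key on top of the meter so that its sample tray springs out, stand the brown sample jar upright inside the ring on the tray and let go of it, then push the tray all the way home until the latch clicks and it stays shut. Keep the jar upright all the time, and leave the other things on the bench where they are.

Things in the scene. Friction and masses are not known exactly. Their poses are not given: they have to be found in the camera images.
- meter: Wear-debris meter, light grey, fixed on the bench, 200 deep (x) x 200 wide (y) x 126 mm high. Origin: centre of its underside; +x points to its back, its front (tray, small display) looks to -x, z up. The tray bay, 110 mm wide and 96 mm clear over the tray floor, is the left part, centred 34 mm to +y, under a clear window; the solid right part has the display and, on top, the green key.
- key_top (a point): Centre of the top face of the green release key, 52 x 38 mm, 12 mm proud of the meter's top near its right front (138 mm over the bench). Axes as the meter's. It is pressed straight down. It carries the latch tooth that holds the tray; as the tray is pushed in, the tooth is ridden down and snaps up behind it by itself, so the key need not be pressed then.
- key (a joint): Travel of the release key in m: 0 up, grows as it is pressed, stop at 0.009. Its spring gives 2.5 N at rest, 5.6 N at the stop. The tray is released once the key is pressed about 0.003; press it to 0.006 or so to be sure.
- tray (a joint): Travel of the sample tray in m along the meter's -x: 0 latched shut, 0.105 fully out (stop). Once released, a damped spring (7 N shut, 3 N fully out) drives it out in under 1 s. To latch, it is pushed in past 0, say to -0.002 (hard stop at -0.004); over the last 14 mm the latch tooth raises the push to about 10 N. Let go, it rests at 0; if it has not latched, it springs out again.
- tray_seat (a point): Centre of the black locating ring, at the tray floor on which the jar stands (20 mm over the bench). Moves with the tray; axes as the meter's. Ring 64 mm inside, 74 mm outside, 6 mm high. Tray 106 mm wide, side flanges 8 mm high. With the tray out, the ring's centre is 53 mm in front of the meter's front face and 52 mm behind the tray's front panel.
- tray_front (a point): Centre of the black ribbed pad on the outer face of the tray's front panel, 70 mm over the bench: the place to push, along the meter's +x. Panel 126 mm wide, from 8 to 114 mm over the bench; with the tray shut the pad is 14 mm in front of the meter's front face. Moves with the tray; axes as the meter's.
- jar_center (a point): Centre, half-way up, of the brown sample jar with a metal lid, 55 mm across and 87 mm high, about 0.2 kg, standing loose on the bench left or right of the meter. Its z axis is the jar's own upright axis.
- tub: Low white tub with a blue lid, 73 x 108 x 68 mm, loose; leave it. Origin: centre of its underside.
- pipe_cap: Red round pipe cap, 104 mm across, 43 mm high, loose; leave it. Origin: centre of its underside.
- red_padlock: Red safety padlock lying flat, 65 x 36 x 18 mm, loose; leave it. Origin: on its underside.
Not all that is in view belongs to the job. Of the things that look like the part that bears jar_center, take the one that is nearest to the robot's base at the start.

How it is judged:
By the outcome, as a careful person would: the job done as asked, in the order asked, and still so for the second after the job is handed in, with the robot touching nothing.
It also fails if it takes over 64 s, if anything falls off the work surface, if the arm or the gripper's body presses on something with over 40 N, if the wrist force passes 120 N, or if a joint passes its speed limit or range.

## Working session

There is one attempt and no reset: what is moved stays moved. The work goes in short steps, Python scripts to look and compute and a shell command to move; the robot and the scene stay as the last step left them, time stands still between calls to the robot, and variables do not carry over. Pictures are saved under pics/ and viewed, on a budget of 10 in all, crops included, one or two more only if the job needs it, and the job is handed in when it is done.

```bash
mkdir -p pics; cat > h.py <<'E'
import numpy as np, cv2
from plant import bot, capture, workorder
from scipy.spatial.transform import Rotation as R
def snap(cam,f):
    c=capture(cam); cv2.imwrite(f,c["image"]); np.savez(f[:-4]+".npz",K=c["mtx"],P=c["pose"],im=c["image"]); return c
def ray(f,u,v,z):
    d=np.load(f[:-4]+".npz"); r=d["P"][:3,:3]@np.linalg.solve(d["K"],[u,v,1.]); o=d["P"][:3,3]
    return o+r*(z-o[2])/r[2]
def proj(f,p):
    d=np.load(f[:-4]+".npz"); q=d["K"]@(d["P"][:3,:3].T@(np.array(p,float)-d["P"][:3,3])); return q[:2]/q[2]
def state():
    o=bot.get_obs(); print({k:np.round(v,3).tolist() for k,v in o.items() if k in("time","joint_positions","tool_pos","tcp_rot","contact_force","grip_width")})
    return o
def rel(o,p):  # world target mm -> tool axes cm
    return R.from_euler('xyz',o["tcp_rot"]).as_matrix().T@(np.array(p)-o["tool_pos"])/10
E
python3 - <<'E'
from h import *
a=snap("scene","pics/s0.png");b=snap("top","pics/t0.png")
print(b["pose"],a["pose"][:3,3],bot.tip_extent); o=state(); print(R.from_euler('xyz',o["tcp_rot"]).as_matrix().round(2))
cv2.imwrite("pics/both.png",cv2.resize(np.vstack([a["image"],b["image"]]),None,fx=.78,fy=.78))
E
```

```text
[[ 2.79522020e-02 -9.80305137e-01  1.95500672e-01  3.20892234e+02]
 [-9.99430815e-01 -3.11028252e-02 -1.30637267e-02  1.56429283e+01]
 [ 1.88870616e-02 -1.95024236e-01 -9.80616554e-01  1.35704647e+03]
 [ 0.00000000e+00  0.00000000e+00  0.00000000e+00  1.00000000e+00]] [ 146.87046739 -540.83031595  876.90725789] 25.0
{'time': 0.1, 'joint_positions': [0.963, 0.343, 1.525, -0.0, 1.275, -0.146], 'tool_pos': [233.721, 469.74, 251.121], 'tcp_rot': [-1.71, 1.569, -2.172], 'contact_force': [-0.54, -0.323, 0.456], 'grip_width': 91.737}
[[-0.    0.45  0.9 ]
 [-0.    0.9  -0.45]
 [-1.   -0.   -0.  ]]
```

View pics/t0.png

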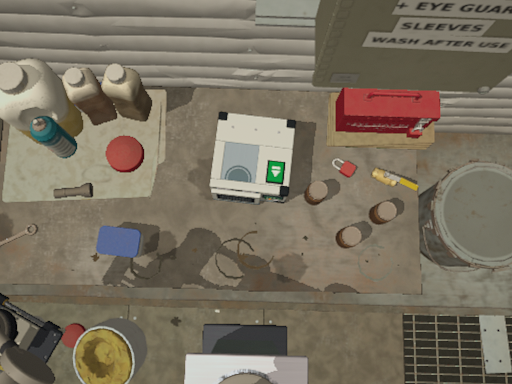

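View pics/s0.png

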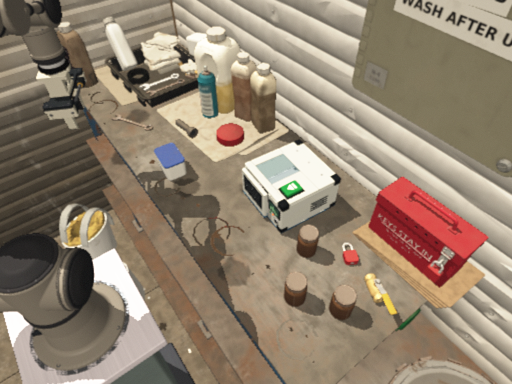

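Top picture: the meter is at about (252,157) with the key at (276,172). The jar candidates are (317,192), (383,212) and (348,236). The tub is at (118,242), the pipe cap at (125,153) and the padlock at (344,167). I'll compute their positions and check the choice in a close crop.

```bash
python3 - <<'E'
from h import *
f="pics/t0.png"
for u,v in [(318,187),(386,208),(350,233)]:
    p=ray(f,u,v,87); print("jar",p.round(0),np.hypot(p[0],p[1]).round(0))
for u,v in [(308,229),(344,290),(297,277)]:
    p=ray("pics/s0.png",u,v,87); print("jarS",p.round(0),np.hypot(p[0],p[1]).round(0))
print("key",ray(f,276,172,138),ray("pics/s0.png",291,188,138))
im=cv2.imread(f)[95:260,195:405]; cv2.imwrite("pics/c1.png",cv2.resize(im,None,fx=3.6,fy=3.6,interpolation=cv2.INTER_CUBIC))
E
```

```text
jar [ 585. -174.   87.] 610.0
jar [ 535. -351.   87.] 640.0
jar [ 467. -256.   87.] 533.0
jarS [ 584. -164.   87.] 607.0
jarS [ 535. -343.   87.] 635.0
jarS [ 469. -252.   87.] 533.0
key [609.83332433 -59.9964395  138.        ] [610.40354275 -59.18875599 138.        ]
```

View pics/c1.png

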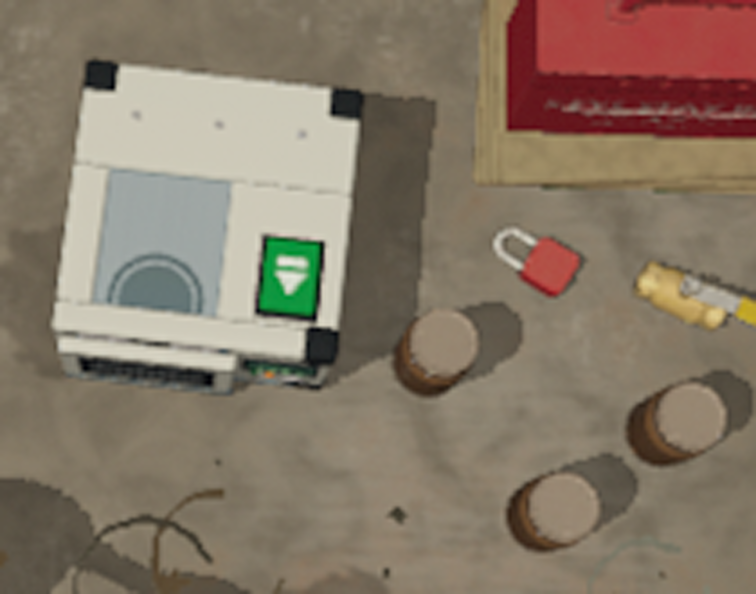

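Crop: the nearest jar's lid centre is at crop (563,508), which is image (351,236), about 533 mm from the base. The other two are at 610 and 640 mm, so the choice is clear. The key is at crop (291,277).

```bash
python3 - <<'E'
from h import *
f="pics/t0.png"
c=[(86,62),(362,92),(335,362),(55,328)]
W=[ray(f,195+u/3.6-.4,95+v/3.6-.4,126) for u,v in c]
print(np.round(W,0).tolist(),[np.linalg.norm(W[i]-W[(i+1)%4]).round(0) for i in range(4)])
for i,j in [(3,0),(2,1)]: d=W[j]-W[i]; print("yaw",np.degrees(np.arctan2(d[1],d[0])))
for i,j in [(1,0),(2,3)]: d=W[j]-W[i]; print("yaw",np.degrees(np.arctan2(-d[0],d[1])))
m=np.mean(W,0); print("center",m)
k=ray(f,195+291/3.6-.4,95+277/3.6-.4,138); print("key",k)
for s,p in [("key",[*k[:2],170]),]: 
    o=state(); print("rel",rel(o,[*k[:2],185]))
print("jar",ray(f,195+563/3.6-.4,95+508/3.6-.4,87))
print("meter front", m)
E
```

```text
[[768.0, 92.0, 126.0], [753.0, -108.0, 126.0], [554.0, -91.0, 126.0], [572.0, 105.0, 126.0]] [np.float64(200.0), np.float64(200.0), np.float64(198.0), np.float64(197.0)]
yaw -3.9663722876532517
yaw -4.81426097426693
yaw -4.528877707246432
yaw -5.241393338077862
center [ 6.61623717e+02 -4.89427031e-01  1.26000000e+02]
key [610.96451118 -58.54699648 138.        ]
{'time': 0.1, 'joint_positions': [0.963, 0.343, 1.525, -0.0, 1.275, -0.146], 'tool_pos': [233.721, 469.74, 251.121], 'tcp_rot': [-1.71, 1.569, -2.172], 'contact_force': [-0.54, -0.323, 0.456], 'grip_width': 91.737}
rel [  6.64238268 -30.47481387  57.31389972]
jar [ 460.43774601 -258.68833613   87.        ]
meter front [ 6.61623717e+02 -4.89427031e-01  1.26000000e+02]
```

```bash
for i in 1 2 3; do python3 -m crank '[{"linear":[0,-2.03,3.82],"delta_rot":[0,0,0],"fingers":0},{"linear":[0,-2.03,3.82],"delta_rot":[0,0,0],"fingers":0},{"linear":[0,-2.03,3.82],"delta_rot":[0,0,0],"fingers":0},{"linear":[0,-2.03,3.82],"delta_rot":[0,0,0],"fingers":0},{"linear":[0,-2.03,3.82],"delta_rot":[0,0,0],"fingers":0}]'; done
python3 -m crank '[{"linear":[1,0,0],"delta_rot":[-7.2,0,0],"fingers":0},{"linear":[1,0,0],"delta_rot":[-7.2,0,0],"fingers":0},{"linear":[1,0,0],"delta_rot":[-7.2,0,0],"fingers":0},{"linear":[0,0,0],"delta_rot":[0,0,0],"fingers":0},{"linear":[0,0,0],"delta_rot":[0,0,0],"fingers":0}]'
python3 - <<'E'
from h import *
o=state(); print(rel(o,[611,-58.5,170])); print(R.from_euler('xyz',o["tcp_rot"]).as_matrix().round(3))
snap("wrist","pics/w1.png"); print(proj("pics/w1.png",[611,-58.5,138]))
E
```

```text
time: 0.6
tool_pos: [360.2, 292.5, 251.5]
tcp_rot: [-2.226, 1.57, -2.687]
contact_force: [1.2, 0.5, -0.2]
grip_width: 56.4
time: 1.1
tool_pos: [486.1, 116.4, 251.5]
tcp_rot: [-2.983, 1.57, 2.838]
contact_force: [0.6, 1.2, -0.3]
grip_width: 16.6
time: 1.6
tool_pos: [611.8, -59.5, 251.3]
tcp_rot: [-3.132, 1.57, 2.689]
contact_force: [0.6, 1.0, 0.8]
grip_width: 0.5
time: 2.1
tool_pos: [611.1, -57.8, 221.6]
tcp_rot: [2.855, 1.57, 2.767]
contact_force: [0.4, -0.1, -0.3]
grip_width: 0.2
{'time': 2.1, 'joint_positions': [-0.219, 0.529, 1.309, 0.0, 1.304, -1.702], 'tool_pos': [611.136, -57.832, 221.582], 'tcp_rot': [2.855, 1.57, 2.767], 'contact_force': [0.446, -0.09, -0.312], 'grip_width': 0.208}
[ 5.15817887e+00 -6.87236584e-02 -4.40084596e-03]
[[-0.001  0.088  0.996]
 [ 0.     0.996 -0.088]
 [-1.     0.    -0.001]]
[252.68044144 210.78154176]
```

View pics/w1.png

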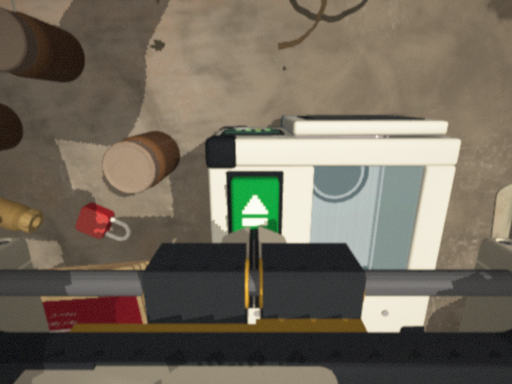

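The wrist view shows the key at about (254,205), as predicted, with the closed tips above it. I'll press it now.

```bash
python3 -m crank '[{"linear":[1.3,0,0],"delta_rot":[0,0,0],"fingers":0},{"linear":[1.3,0,0],"delta_rot":[0,0,0],"fingers":0},{"linear":[1.3,0,0],"delta_rot":[0,0,0],"fingers":0},{"linear":[1.3,0,0],"delta_rot":[0,0,0],"fingers":0},{"linear":[0.5,0,0],"delta_rot":[0,0,0],"fingers":0}]'
python3 -m crank '[{"linear":[0.2,0,0],"delta_rot":[0,0,0],"fingers":0},{"linear":[0.2,0,0],"delta_rot":[0,0,0],"fingers":0},{"linear":[0.2,0,0],"delta_rot":[0,0,0],"fingers":0},{"linear":[0.1,0,0],"delta_rot":[0,0,0],"fingers":0},{"linear":[0,0,0],"delta_rot":[0,0,0],"fingers":0}]'
```

```text
time: 2.65
tool_pos: [610.2, -57.7, 162.5]
tcp_rot: [2.995, 1.567, 2.91]
contact_force: [-4.1, 1.3, 6.1]
grip_width: 0.5
time: 3.15
tool_pos: [611.6, -57.9, 158.1]
tcp_rot: [-0.034, 1.57, -0.119]
contact_force: [-0.8, 0.4, 4.0]
grip_width: 0.1
```

```bash
python3 -m crank '[{"linear":[0.2,0,0],"delta_rot":[0,0,0],"fingers":0},{"linear":[0,0,0],"delta_rot":[0,0,0],"fingers":0},{"linear":[0,0,0],"delta_rot":[0,0,0],"fingers":0},{"linear":[0,0,0],"delta_rot":[0,0,0],"fingers":0},{"linear":[0,0,0],"delta_rot":[0,0,0],"fingers":0}]'
python3 -m crank '[{"linear":[-2.0,0,0],"delta_rot":[0,0,0],"fingers":0.5},{"linear":[-4,0,0],"delta_rot":[0,0,0],"fingers":1},{"linear":[-2,0,0],"delta_rot":[0,0,0],"fingers":1},{"linear":[0,0,0],"delta_rot":[0,0,0],"fingers":1},{"linear":[0,0,0],"delta_rot":[0,0,0],"fingers":1}]'
python3 - <<'E'
from h import *
snap("top","pics/t1.png"); f="pics/t1.png"
o=state(); print("jar rel",rel(o,[460.4,-258.7,200]))
im=cv2.imread(f)[130:290,195:405]; cv2.imwrite("pics/c2.png",cv2.resize(im,None,fx=3.6,fy=3.6,interpolation=cv2.INTER_CUBIC))
print("seat pred crop",(proj(f,[511.8,45.7,20])-[195,130])*3.6)
E
```

```text
time: 3.65
tool_pos: [611.5, -57.9, 156.0]
tcp_rot: [-0.009, 1.57, -0.093]
contact_force: [0.2, 0.8, 4.1]
grip_width: 0.3
time: 4.15
tool_pos: [610.8, -57.8, 234.7]
tcp_rot: [2.952, 1.569, 2.867]
contact_force: [0.0, 0.2, -0.8]
grip_width: 35.8
{'time': 4.2, 'joint_positions': [-0.219, 0.52, 1.29, 0.0, 1.334, -1.705], 'tool_pos': [610.445, -57.708, 233.862], 'tcp_rot': [2.977, 1.568, 2.892], 'contact_force': [-0.288, 0.276, 0.063], 'grip_width': 39.846}
jar rel [  3.41568055 -21.29980199 -13.23747523]
seat pred crop [138.47597327 309.49933085]
```

View pics/c2.png

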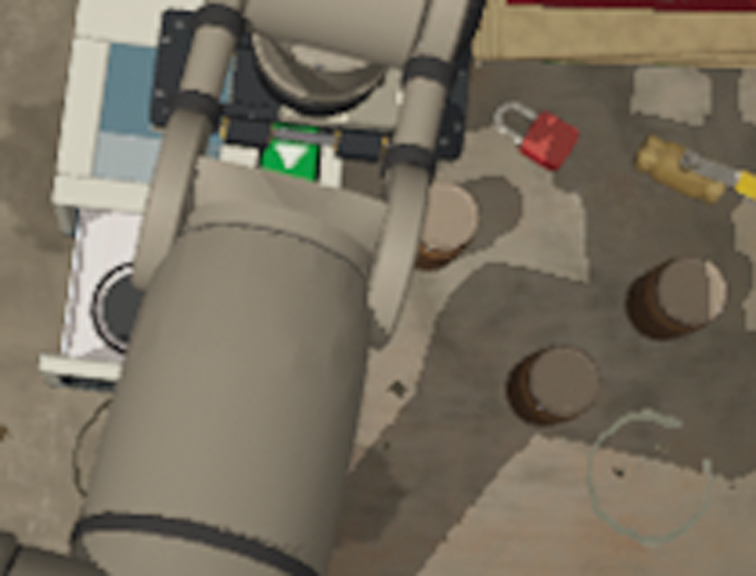

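The tray is out, with the ring at about crop (135,308) against a predicted (138,309). Next I'll move above the jar.

```bash
python3 -m crank '[{"linear":[0,-3.55,-2.2],"delta_rot":[0,0,0],"fingers":1},{"linear":[0,-3.55,-2.2],"delta_rot":[0,0,0],"fingers":1},{"linear":[0,-3.55,-2.2],"delta_rot":[0,0,0],"fingers":1},{"linear":[0,-3.55,-2.2],"delta_rot":[0,0,0],"fingers":1},{"linear":[0,-3.55,-2.2],"delta_rot":[0,0,0],"fingers":1}]'
python3 -m crank '[{"linear":[0,-3.55,-2.2],"delta_rot":[0,0,0],"fingers":1},{"linear":[2,0,0],"delta_rot":[0,0,0],"fingers":1},{"linear":[2,0,0],"delta_rot":[0,0,0],"fingers":1},{"linear":[0,0,0],"delta_rot":[0,0,0],"fingers":1},{"linear":[0,0,0],"delta_rot":[0,0,0],"fingers":1}]'
python3 - <<'E'
from h import *
o=state(); print("jar rel",rel(o,[460.4,-258.7,64])); print(R.from_euler('xyz',o["tcp_rot"]).as_matrix().round(3))
snap("wrist","pics/w2.png"); print(proj("pics/w2.png",[460.4,-258.7,87])); t=snap("top","pics/t2.png"); f="pics/t2.png"
im=np.load("pics/w2.npz")["im"]
p=[proj("pics/w2.png",[460.4+27.5*np.cos(a),-258.7+27.5*np.sin(a),87]) for a in np.linspace(0,6.3,40)]
cv2.polylines(im,[np.int32(p)],True,(0,0,255),1)
b=cv2.resize(t["image"][130:290,195:405],None,fx=2.4,fy=2.4)
c=np.array([511.8,45.7,0]); q=[proj(f,c+[37*np.cos(a),37*np.sin(a),26]) for a in np.linspace(0,6.3,40)]
cv2.polylines(b,[np.int32((np.array(q)-[195,130]+.5)*2.4)],True,(0,0,255),1)
o=np.zeros((384,800,3),np.uint8); o[:,:400]=cv2.resize(im,(400,300))[0:0].shape[0] if 0 else 0
o[:300,:400]=cv2.resize(im,(400,300)); o[:b.shape[0],400:]=b[:,:400][:384]
cv2.imwrite("pics/v2.png",o)
E
```

```text
time: 4.7
tool_pos: [484.7, -226.0, 233.7]
tcp_rot: [2.634, 1.567, 2.55]
contact_force: [0.2, -0.6, 0.7]
grip_width: 79.9
time: 5.2
tool_pos: [461.3, -258.5, 194.8]
tcp_rot: [2.525, 1.568, 2.44]
contact_force: [-0.5, 0.4, 0.5]
grip_width: 91.8
{'time': 5.2, 'joint_positions': [-0.656, 0.403, 1.598, 0.0, 1.143, -2.142], 'tool_pos': [461.251, -258.537, 194.762], 'tcp_rot': [2.525, 1.568, 2.44], 'contact_force': [-0.533, 0.352, 0.504], 'grip_width': 91.784}
jar rel [13.07627401 -0.04435308 -0.05386874]
[[-0.002  0.085  0.996]
 [ 0.002  0.996 -0.085]
 [-1.     0.002 -0.002]]
[253.09973812 200.26529385]
```

View pics/v2.png

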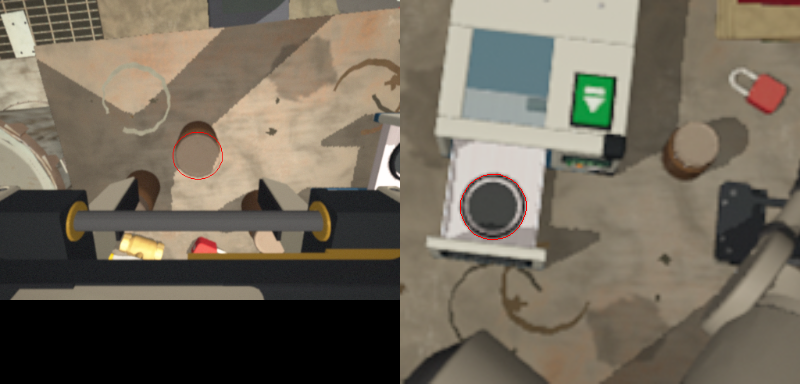

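The lid matches the predicted outline to about 2 mm, and so does the ring. I'll descend and grip.

```bash
python3 -m crank '[{"linear":[3,0,0.2],"delta_rot":[0,0,0],"fingers":1},{"linear":[3,0,0],"delta_rot":[0,0,0],"fingers":1},{"linear":[3,0,0],"delta_rot":[0,0,0],"fingers":1},{"linear":[2.4,0,0],"delta_rot":[0,0,0],"fingers":1},{"linear":[1,0,0],"delta_rot":[0,0,0],"fingers":1}]'
python3 -m crank '[{"linear":[0,0,0],"delta_rot":[0,0,0],"fingers":0.4},{"linear":[0,0,0],"delta_rot":[0,0,0],"fingers":0.4},{"linear":[0,0,0],"delta_rot":[0,0,0],"fingers":0.4},{"linear":[0,0,0],"delta_rot":[0,0,0],"fingers":0.4},{"linear":[0,0,0],"delta_rot":[0,0,0],"fingers":0.4}]'
python3 -m crank '[{"linear":[0,0,0],"delta_rot":[0,0,0],"fingers":0.4},{"linear":[0,0,0],"delta_rot":[0,0,0],"fingers":0.4},{"linear":[-1,0,0],"delta_rot":[0,0,0],"fingers":0.4},{"linear":[-2,0,0],"delta_rot":[0,0,0],"fingers":0.4},{"linear":[-2,0,0],"delta_rot":[0,0,0],"fingers":0.4}]'
```

```text
time: 5.8
tool_pos: [463.3, -258.4, 70.3]
tcp_rot: [2.527, 1.569, 2.443]
contact_force: [-0.6, -0.0, 1.1]
grip_width: 91.7
time: 6.3
tool_pos: [464.0, -259.3, 72.5]
tcp_rot: [-0.491, 1.569, -0.576]
contact_force: [0.1, 0.5, 0.2]
grip_width: 56.7
time: 6.8
tool_pos: [463.3, -258.9, 122.2]
tcp_rot: [2.574, 1.569, 2.489]
contact_force: [0.3, -1.3, -1.7]
grip_width: 53.4
```

```bash
python3 -m crank '[{"linear":[-3,0,0],"delta_rot":[0,0,0],"fingers":0.4},{"linear":[-3.5,0,0],"delta_rot":[0,0,0],"fingers":0.4},{"linear":[-3,0,0],"delta_rot":[0,0,0],"fingers":0.4},{"linear":[0,2,0.2],"delta_rot":[0,0,0],"fingers":0.4},{"linear":[0,3,0.3],"delta_rot":[0,0,0],"fingers":0.4}]'
python3 -m crank '[{"linear":[0,4,0.3],"delta_rot":[0,0,0],"fingers":0.4},{"linear":[0,4,0.3],"delta_rot":[0,0,0],"fingers":0.4},{"linear":[0,4,0.3],"delta_rot":[0,0,0],"fingers":0.4},{"linear":[0,4,0.3],"delta_rot":[0,0,0],"fingers":0.4},{"linear":[0,4,0.3],"delta_rot":[0,0,0],"fingers":0.4}]'
python3 -m crank '[{"linear":[0,3.5,0.2],"delta_rot":[0,0,0],"fingers":0.4},{"linear":[0,2.2,0],"delta_rot":[0,0,0],"fingers":0.4},{"linear":[0,0,0],"delta_rot":[0,0,0],"fingers":0.4},{"linear":[0,0,0],"delta_rot":[0,0,0],"fingers":0.4},{"linear":[0,0,0],"delta_rot":[0,0,0],"fingers":0.4}]'
python3 - <<'E'
from h import *
o=state(); print("seat rel",rel(o,[511.8,45.7,93])); M=R.from_euler('xyz',o["tcp_rot"]).as_matrix();print(M.round(3))
f="pics/w3.png"; w=snap("wrist",f); s=snap("scene","pics/s3.png")
t=o["tool_pos"]
def circ(im,f,c,r,col,off=0,k=1):
    q=np.array([proj(f,np.array(c)+[r*np.cos(a),r*np.sin(a),0]) for a in np.linspace(0,6.3,60)])
    cv2.polylines(im,[np.int32((q-off)*k)],True,col,1)
a=w["image"]; circ(a,f,[t[0],t[1],t[2]+17],27.5,(0,0,255)); circ(a,f,[511.8,45.7,26],37,(0,255,0))
b=cv2.resize(s["image"][60:280,170:370],None,fx=1.9,fy=1.9); 
circ(b,"pics/s3.png",[t[0],t[1],t[2]-70],27.5,(0,0,255),[170,60],1.9); circ(b,"pics/s3.png",[511.8,45.7,26],37,(0,255,0),[170,60],1.9)
im=np.zeros((418,800,3),np.uint8); im[:315,:420]=cv2.resize(a,(420,315)); im[:,420:]=b[:418,:380]; cv2.imwrite("pics/v3.png",im)
E
```

```text
time: 7.3
tool_pos: [472.9, -210.5, 218.1]
tcp_rot: [-0.604, 1.568, -0.691]
contact_force: [1.7, 0.2, -2.1]
grip_width: 53.2
time: 7.8
tool_pos: [504.5, -10.1, 217.0]
tcp_rot: [-3.078, 1.571, 3.12]
contact_force: [-0.2, 0.4, -1.0]
grip_width: 53.3
time: 8.3
tool_pos: [511.4, 44.0, 216.8]
tcp_rot: [-2.123, 1.57, -2.209]
contact_force: [-0.1, 0.0, -1.6]
grip_width: 53.6
{'time': 8.3, 'joint_positions': [-0.063, 0.352, 1.611, -0.0, 1.179, -1.548], 'tool_pos': [511.414, 43.993, 216.781], 'tcp_rot': [-2.123, 1.57, -2.209], 'contact_force': [-0.14, 0.017, -1.568], 'grip_width': 53.578}
seat rel [12.37807421  0.17751292  0.0264527 ]
[[-0.     0.086  0.996]
 [-0.     0.996 -0.086]
 [-1.    -0.    -0.   ]]
```

View pics/v3.png

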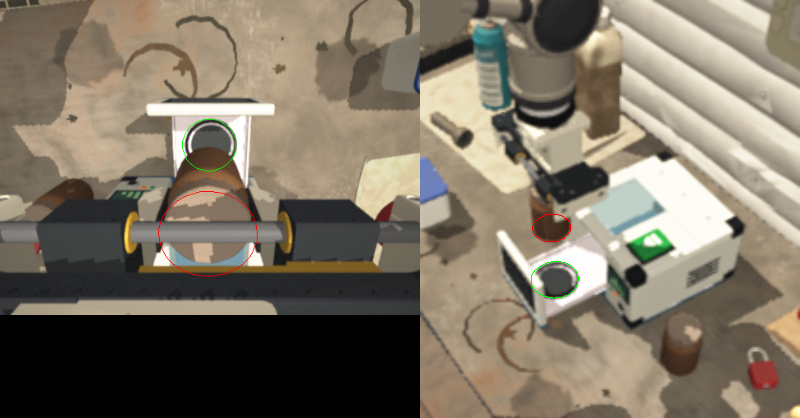

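The ring and the jar's bottom match the predictions in both views. I'll lower the jar, slowly at the end.

```bash
python3 -m crank '[{"linear":[3,0.15,0],"delta_rot":[0,0,0],"fingers":0.4},{"linear":[3,0,0],"delta_rot":[0,0,0],"fingers":0.4},{"linear":[3,0,0],"delta_rot":[0,0,0],"fingers":0.4},{"linear":[2,0,0],"delta_rot":[0,0,0],"fingers":0.4},{"linear":[0.8,0,0],"delta_rot":[0,0,0],"fingers":0.4}]'
python3 -m crank '[{"linear":[0.2,0,0],"delta_rot":[0,0,0],"fingers":0.4},{"linear":[0.2,0,0],"delta_rot":[0,0,0],"fingers":0.4},{"linear":[0.2,0,0],"delta_rot":[0,0,0],"fingers":0.4},{"linear":[0,0,0],"delta_rot":[0,0,0],"fingers":0.4},{"linear":[0,0,0],"delta_rot":[0,0,0],"fingers":0.4}]'
python3 - <<'E'
from h import *
state()
E
```

```text
time: 8.9
tool_pos: [510.6, 45.6, 96.9]
tcp_rot: [-3.12, 1.567, 3.077]
contact_force: [-0.8, -1.1, -1.1]
grip_width: 53.4
time: 9.4
tool_pos: [512.0, 46.4, 93.3]
tcp_rot: [0.086, 1.57, 0.002]
contact_force: [0.3, 1.0, -1.6]
grip_width: 53.2
{'time': 9.4, 'joint_positions': [-0.059, 0.508, 1.758, 0.0, 0.875, -1.545], 'tool_pos': [511.99, 46.449, 93.291], 'tcp_rot': [0.086, 1.57, 0.002], 'contact_force': [0.258, 1.04, -1.64], 'grip_width': 53.23}
```

```bash
python3 -m crank '[{"linear":[0.1,0,0],"delta_rot":[0,0,0],"fingers":0.4},{"linear":[0.1,0,0],"delta_rot":[0,0,0],"fingers":0.4},{"linear":[0,0,0],"delta_rot":[0,0,0],"fingers":0.4},{"linear":[0,0,0],"delta_rot":[0,0,0],"fingers":0.4},{"linear":[0,0,0],"delta_rot":[0,0,0],"fingers":0.4}]'
```

```text
time: 9.9
tool_pos: [512.4, 46.5, 92.3]
tcp_rot: [0.033, 1.568, -0.051]
contact_force: [-2.5, 0.2, 10.9]
grip_width: 53.6
```

Contact came at TCP z 92.3, which is the tray floor (the ring's rim would have met it at about 98). I'll release and rise.

```bash
python3 -m crank '[{"linear":[-0.1,0,0],"delta_rot":[0,0,0],"fingers":0.7},{"linear":[0,0,0],"delta_rot":[0,0,0],"fingers":0.9},{"linear":[0,0,0],"delta_rot":[0,0,0],"fingers":0.9},{"linear":[0,0,0],"delta_rot":[0,0,0],"fingers":0.9},{"linear":[0,0,0],"delta_rot":[0,0,0],"fingers":0.9}]'
python3 -m crank '[{"linear":[-2,0,0],"delta_rot":[0,0,0],"fingers":0.9},{"linear":[-4,0,0],"delta_rot":[0,0,0],"fingers":0.9},{"linear":[-4,0,0],"delta_rot":[0,0,0],"fingers":0.9},{"linear":[-4,0,0],"delta_rot":[0,0,0],"fingers":0.9},{"linear":[0,0,-4],"delta_rot":[0,0,0],"fingers":0.5}]'
python3 -m crank '[{"linear":[0,0,-4.5],"delta_rot":[0,0,0],"fingers":0},{"linear":[0,0,-4],"delta_rot":[0,0,0],"fingers":0},{"linear":[0,0,0],"delta_rot":[0,0,0],"fingers":0},{"linear":[0,0,0],"delta_rot":[0,0,0],"fingers":0},{"linear":[0,0,0],"delta_rot":[0,0,0],"fingers":0}]'
python3 - <<'E'
from h import *
o=state(); M=R.from_euler('xyz',o["tcp_rot"]).as_matrix();print(M.round(3))
s=snap("scene","pics/s4.png"); t=snap("top","pics/t4.png")
im=np.zeros((400,800,3),np.uint8)
im[:,:400]=cv2.resize(s["image"][120:260,180:320],(400,400)); im[:,400:]=cv2.resize(t["image"][110:250,190:330],(400,400)); cv2.imwrite("pics/v4.png",im)
E
```

```text
time: 10.4
tool_pos: [511.6, 46.4, 91.5]
tcp_rot: [2.897, 1.57, 2.812]
contact_force: [0.5, 0.3, 0.3]
grip_width: 81.7
time: 10.9
tool_pos: [477.9, 49.1, 237.4]
tcp_rot: [0.025, 1.556, -0.061]
contact_force: [0.3, 0.6, 0.4]
grip_width: 77.8
time: 11.4
tool_pos: [388.4, 56.9, 232.0]
tcp_rot: [0.067, 1.569, -0.018]
contact_force: [-0.5, 0.0, -0.0]
grip_width: 39.2
{'time': 11.4, 'joint_positions': [-0.05, 0.117, 1.884, 0.0, 1.139, -1.536], 'tool_pos': [388.35, 56.888, 232.004], 'tcp_rot': [0.067, 1.569, -0.018], 'contact_force': [-0.515, 0.034, -0.039], 'grip_width': 39.23}
[[ 0.002  0.085  0.996]
 [-0.     0.996 -0.085]
 [-1.     0.     0.002]]
```

View pics/v4.png

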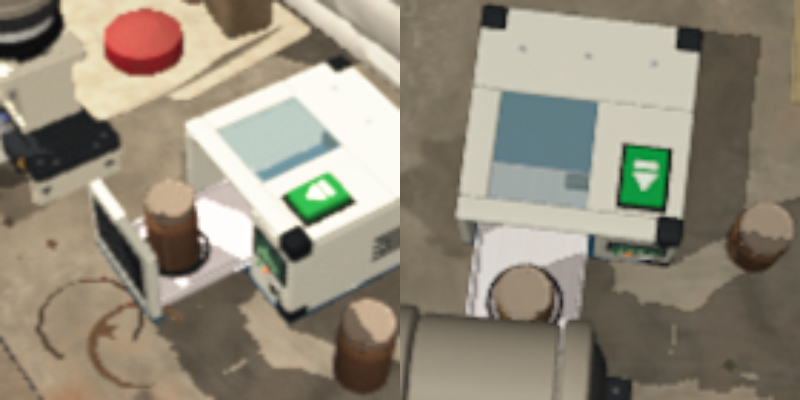

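The jar stands upright inside the ring, clear all round: scene view (172,255), top view (523,300). For the push I'll tilt the tool 30° forward so the gripper body stays clear of the meter.

```bash
python3 -m crank '[{"linear":[0,0,0],"delta_rot":[0,-6,0],"fingers":0},{"linear":[0,0,0],"delta_rot":[0,-6,0],"fingers":0},{"linear":[0,0,0],"delta_rot":[0,-6,0],"fingers":0},{"linear":[0,0,0],"delta_rot":[0,-6,0],"fingers":0},{"linear":[0,0,0],"delta_rot":[0,-6,0],"fingers":0}]'
python3 - <<'E'
from h import *
o=state(); M=R.from_euler('xyz',o["tcp_rot"]).as_matrix();print(M.round(3)); print("rel",rel(o,np.array([415,53.5,75])-25*M[:,0]))
E
```

```text
time: 12.0
tool_pos: [387.9, 56.9, 232.1]
tcp_rot: [0.001, 1.043, -0.084]
contact_force: [0.3, 0.8, -0.5]
grip_width: 0.3
{'time': 12.0, 'joint_positions': [-0.029, -0.116, 2.245, -0.06, 0.486, -1.47], 'tool_pos': [387.92, 56.947, 232.124], 'tcp_rot': [0.001, 1.043, -0.084], 'contact_force': [0.296, 0.754, -0.52], 'grip_width': 0.303}
[[ 0.502  0.085  0.861]
 [-0.043  0.996 -0.073]
 [-0.864  0.     0.504]]
rel [12.4451401 -0.11809   -5.5642457]
```

Joint 5 is down to 0.49 and the low push pose would take it toward its 0.28 limit. A 12° tilt still clears the meter top, so I'll back off to that.

```bash
python3 -m crank '[{"linear":[0,0,0],"delta_rot":[0,6,0],"fingers":0},{"linear":[0,0,0],"delta_rot":[0,6,0],"fingers":0},{"linear":[0,0,0],"delta_rot":[0,6,0],"fingers":0},{"linear":[0,0,0],"delta_rot":[0,0,0],"fingers":0},{"linear":[0,0,0],"delta_rot":[0,0,0],"fingers":0}]'
python3 - <<'E'
from h import *
o=state(); M=R.from_euler('xyz',o["tcp_rot"]).as_matrix();print(M.round(3)); print("rel",rel(o,np.array([412,53.5,67])-25*M[:,0]))
E
```

```text
time: 12.5
tool_pos: [387.5, 56.9, 231.1]
tcp_rot: [-0.0, 1.361, -0.085]
contact_force: [-0.9, 0.8, -0.6]
grip_width: 0.5
{'time': 12.5, 'joint_positions': [-0.044, 0.01, 2.025, -0.011, 0.897, -1.524], 'tool_pos': [387.532, 56.888, 231.097], 'tcp_rot': [-0.0, 1.361, -0.085], 'contact_force': [-0.909, 0.822, -0.643], 'grip_width': 0.549}
[[ 0.208  0.085  0.974]
 [-0.018  0.996 -0.083]
 [-0.978 -0.     0.209]]
rel [14.06312001 -0.12934763 -1.0122552 ]
```

```bash
python3 -m crank '[{"linear":[3.5,-0.1,-0.5],"delta_rot":[0,0,0],"fingers":0},{"linear":[3.5,0,-0.5],"delta_rot":[0,0,0],"fingers":0},{"linear":[3.5,0,0],"delta_rot":[0,0,0],"fingers":0},{"linear":[3.5,0,0],"delta_rot":[0,0,0],"fingers":0},{"linear":[0,0,0],"delta_rot":[0,0,0],"fingers":0}]'
python3 - <<'E'
from h import *
o=state(); M=R.from_euler('xyz',o["tcp_rot"]).as_matrix(); t=o["tool_pos"]+25*M[:,0]; print("tip",t)
mx=np.array([.997,-.080,0]); print("fwd 1cm in tool cm:",M.T@mx); print("dist to pad out/shut",(np.array([446,51,70])-t)@mx,(np.array([550.7,42.6,70])-t)@mx)
E
```

```text
time: 13.0
tool_pos: [403.5, 54.5, 89.3]
tcp_rot: [-0.001, 1.369, -0.086]
contact_force: [0.1, 0.1, 0.8]
grip_width: 0.3
{'time': 13.0, 'joint_positions': [-0.049, 0.298, 2.193, -0.017, 0.448, -1.52], 'tool_pos': [403.547, 54.506, 89.293], 'tcp_rot': [-0.001, 1.369, -0.086], 'contact_force': [0.112, 0.125, 0.757], 'grip_width': 0.299}
tip [408.54753262  54.07465106  64.80197036]
fwd 1cm in tool cm: [0.20078269 0.00476221 0.97983296]
dist to pad out/shut 37.58608205942857 142.64398205942862
```

```bash
python3 -m crank '[{"linear":[0.2,0,0.98],"delta_rot":[0,0,0],"fingers":0},{"linear":[0.2,0,0.98],"delta_rot":[0,0,0],"fingers":0},{"linear":[0.1,0,0.49],"delta_rot":[0,0,0],"fingers":0},{"linear":[0.1,0,0.49],"delta_rot":[0,0,0],"fingers":0},{"linear":[0.1,0,0.49],"delta_rot":[0,0,0],"fingers":0}]'
python3 -m crank '[{"linear":[0.1,0,0.49],"delta_rot":[0,0,0],"fingers":0},{"linear":[0.16,0,0.78],"delta_rot":[0,0,0],"fingers":0},{"linear":[0.16,0,0.78],"delta_rot":[0,0,0],"fingers":0},{"linear":[0.16,0,0.78],"delta_rot":[0,0,0],"fingers":0},{"linear":[0.16,0,0.78],"delta_rot":[0,0,0],"fingers":0}]'
python3 -m crank '[{"linear":[0.16,0,0.78],"delta_rot":[0,0,0],"fingers":0},{"linear":[0.16,0,0.78],"delta_rot":[0,0,0],"fingers":0},{"linear":[0.16,0,0.78],"delta_rot":[0,0,0],"fingers":0},{"linear":[0.16,0,0.78],"delta_rot":[0,0,0],"fingers":0},{"linear":[0.1,0,0.49],"delta_rot":[0,0,0],"fingers":0}]'
python3 - <<'E'
from h import *
o=state(); M=R.from_euler('xyz',o["tcp_rot"]).as_matrix(); t=o["tool_pos"]+25*M[:,0]; print("tip",t)
mx=np.array([.997,-.080,0]); my=np.array([.08,.997,0]);print("fwd 1cm in tool cm:",M.T@mx); print("to shut",(np.array([550.7,42.6,70])-t)@mx,(np.array([550.7,42.6,70])-t)@my)
s=snap("scene","pics/s5.png"); cv2.imwrite("pics/v5.png",cv2.resize(s["image"][110:260,170:340],None,fx=3,fy=3))
E
```

```text
time: 13.5
tool_pos: [440.8, 51.5, 93.5]
tcp_rot: [0.0, 1.362, -0.084]
contact_force: [-4.6, 0.9, 3.8]
grip_width: 0.4
time: 14.0
tool_pos: [477.0, 48.4, 93.0]
tcp_rot: [-0.0, 1.364, -0.085]
contact_force: [-7.0, 0.1, 4.5]
grip_width: 0.4
time: 14.5
tool_pos: [513.6, 45.3, 93.1]
tcp_rot: [-0.0, 1.365, -0.085]
contact_force: [-6.5, 1.1, 4.2]
grip_width: 0.4
{'time': 14.5, 'joint_positions': [-0.058, 0.438, 1.918, -0.01, 0.579, -1.536], 'tool_pos': [513.571, 45.298, 93.106], 'tcp_rot': [-0.0, 1.365, -0.085], 'contact_force': [-6.536, 1.123, 4.226], 'grip_width': 0.446}
tip [518.66658302  44.86528272  68.63457112]
fwd 1cm in tool cm: [0.20458429 0.00460512 0.97904702]
to shut 32.11853934256294 0.30418648865846853
```

View pics/v5.png

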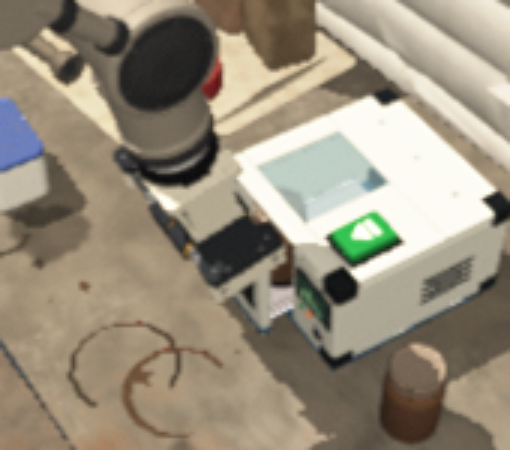

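The tray is going in and the jar is still upright behind the panel, with roughly 22 mm left. I'll continue gently.

```bash
python3 -m crank '[{"linear":[0.1,0,0.49],"delta_rot":[0,0,0],"fingers":0},{"linear":[0.1,0,0.49],"delta_rot":[0,0,0],"fingers":0},{"linear":[0.08,0,0.39],"delta_rot":[0,0,0],"fingers":0},{"linear":[0.06,0,0.29],"delta_rot":[0,0,0],"fingers":0},{"linear":[0.04,0,0.2],"delta_rot":[0,0,0],"fingers":0}]'
python3 -m crank '[{"linear":[0.04,0,0.2],"delta_rot":[0,0,0],"fingers":0},{"linear":[0.04,0,0.2],"delta_rot":[0,0,0],"fingers":0},{"linear":[0,0,0],"delta_rot":[0,0,0],"fingers":0},{"linear":[0,0,0],"delta_rot":[0,0,0],"fingers":0},{"linear":[0,0,0],"delta_rot":[0,0,0],"fingers":0}]'
```

```text
time: 15.05
tool_pos: [531.0, 43.8, 93.0]
tcp_rot: [-0.001, 1.368, -0.085]
contact_force: [-13.5, 0.9, 7.5]
grip_width: 0.6
time: 15.55
tool_pos: [536.2, 43.4, 93.1]
tcp_rot: [-0.0, 1.365, -0.085]
contact_force: [-5.7, 0.8, 0.5]
grip_width: 0.6
```

```bash
python3 -m crank '[{"linear":[0.03,0,0.15],"delta_rot":[0,0,0],"fingers":0},{"linear":[0.03,0,0.15],"delta_rot":[0,0,0],"fingers":0},{"linear":[0,0,0],"delta_rot":[0,0,0],"fingers":0},{"linear":[0,0,0],"delta_rot":[0,0,0],"fingers":0},{"linear":[0,0,0],"delta_rot":[0,0,0],"fingers":0}]'
```

```text
time: 16.05
tool_pos: [539.1, 43.1, 93.2]
tcp_rot: [-0.0, 1.365, -0.085]
contact_force: [-6.1, 0.3, 2.0]
grip_width: 0.2
```

```bash
python3 -m crank '[{"linear":[0.03,0,0.15],"delta_rot":[0,0,0],"fingers":0},{"linear":[0.02,0,0.1],"delta_rot":[0,0,0],"fingers":0},{"linear":[0,0,0],"delta_rot":[0,0,0],"fingers":0},{"linear":[0,0,0],"delta_rot":[0,0,0],"fingers":0},{"linear":[0,0,0],"delta_rot":[0,0,0],"fingers":0}]'
```

```text
time: 16.55
tool_pos: [541.6, 42.9, 93.1]
tcp_rot: [-0.0, 1.365, -0.085]
contact_force: [-6.6, 0.5, 1.9]
grip_width: 0.3
```

```bash
python3 -m crank '[{"linear":[0.03,0,0.15],"delta_rot":[0,0,0],"fingers":0},{"linear":[0.03,0,0.15],"delta_rot":[0,0,0],"fingers":0},{"linear":[0,0,0],"delta_rot":[0,0,0],"fingers":0},{"linear":[0,0,0],"delta_rot":[0,0,0],"fingers":0},{"linear":[0,0,0],"delta_rot":[0,0,0],"fingers":0}]'
python3 - <<'E'
from h import *
state();s=snap("scene","pics/s6.png"); cv2.imwrite("pics/v6.png",cv2.resize(s["image"][130:250,210:340],None,fx=4.5,fy=4.5))
E
```

```text
time: 17.05
tool_pos: [543.0, 42.8, 93.0]
tcp_rot: [-0.001, 1.369, -0.085]
contact_force: [-13.0, 0.6, 8.5]
grip_width: 0.3
{'time': 17.05, 'joint_positions': [-0.059, 0.48, 1.837, -0.009, 0.623, -1.539], 'tool_pos': [543.036, 42.8, 92.999], 'tcp_rot': [-0.001, 1.369, -0.085], 'contact_force': [-13.019, 0.569, 8.543], 'grip_width': 0.333}
```

View pics/v6.png

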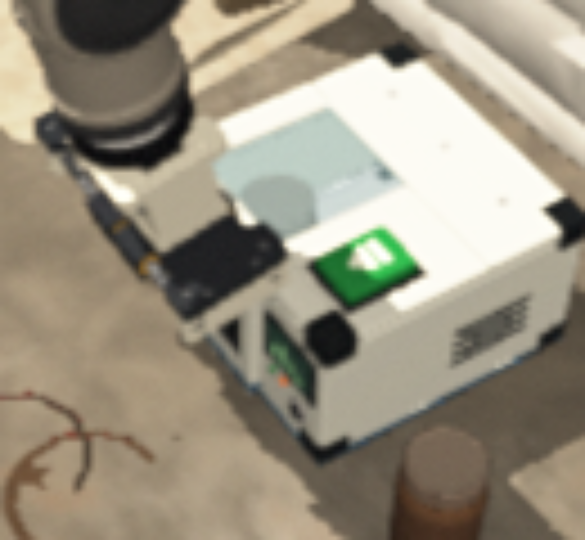

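The jar stands under the window and the panel is nearly flush. A slightly firmer push will tell whether this is the stop or the tooth.

```bash
python3 -m crank '[{"linear":[0.03,0,0.15],"delta_rot":[0,0,0],"fingers":0},{"linear":[0.03,0,0.15],"delta_rot":[0,0,0],"fingers":0},{"linear":[0,0,0],"delta_rot":[0,0,0],"fingers":0},{"linear":[0,0,0],"delta_rot":[0,0,0],"fingers":0},{"linear":[0,0,0],"delta_rot":[0,0,0],"fingers":0}]'
```

```text
time: 17.6
tool_pos: [543.5, 42.8, 92.5]
tcp_rot: [-0.002, 1.374, -0.086]
contact_force: [-22.7, 1.5, 14.6]
grip_width: 0.5
```

It moved only 0.5 mm while the force rose by 10 N, so this is the hard stop. I'll back off slowly, then up and away.

```bash
python3 -m crank '[{"linear":[-0.08,0,-0.4],"delta_rot":[0,0,0],"fingers":0},{"linear":[-0.08,0,-0.4],"delta_rot":[0,0,0],"fingers":0},{"linear":[-0.16,0,-0.8],"delta_rot":[0,0,0],"fingers":0},{"linear":[-0.2,0,-1],"delta_rot":[0,0,0],"fingers":0},{"linear":[-0.4,0,-2],"delta_rot":[0,0,0],"fingers":0}]'
python3 -m crank '[{"linear":[-0.6,0,-3],"delta_rot":[0,0,0],"fingers":0},{"linear":[-0.8,0,-4],"delta_rot":[0,0,0],"fingers":0},{"linear":[-4,0,0],"delta_rot":[0,0,0],"fingers":0},{"linear":[-4,0,0],"delta_rot":[0,0,0],"fingers":0},{"linear":[-4,0,0],"delta_rot":[0,0,0],"fingers":0}]'
python3 -m crank '[{"linear":[0,4,0],"delta_rot":[0,0,0],"fingers":0},{"linear":[0,4,0],"delta_rot":[0,0,0],"fingers":0},{"linear":[0,4,0],"delta_rot":[0,0,0],"fingers":0},{"linear":[0,4,0],"delta_rot":[0,0,0],"fingers":0},{"linear":[0,0,0],"delta_rot":[0,0,0],"fingers":0}]'
python3 - <<'E'
from h import *
state();s=snap("scene","pics/s7.png");t=snap("top","pics/t7.png")
im=np.zeros((400,800,3),np.uint8)
im[:,:400]=cv2.resize(s["image"][130:330,150:350],(400,400)); im[:,400:]=cv2.resize(t["image"][100:260,80:240+0] if 0 else t["image"][100:260,200:360],(400,400)); cv2.imwrite("pics/v7.png",im)
# tub/cap/padlock/other jars unchanged?
a=cv2.imread("pics/t0.png").astype(int)
for n,(x0,y0,x1,y1) in dict(tub=(92,222,145,262),cap=(100,130,150,175),lock=(328,155,360,178),jar2=(365,195,402,228)).items():
    print(n,np.abs(a[y0:y1,x0:x1]-t["image"][y0:y1,x0:x1]).mean().round(1))
E
```

```text
time: 18.1
tool_pos: [503.7, 46.0, 93.9]
tcp_rot: [0.001, 1.358, -0.084]
contact_force: [-0.4, 0.8, 0.0]
grip_width: 0.5
time: 18.6
tool_pos: [405.9, 54.4, 211.5]
tcp_rot: [0.001, 1.36, -0.084]
contact_force: [1.5, -0.1, -1.1]
grip_width: 0.2
time: 19.1
tool_pos: [420.5, 217.7, 210.4]
tcp_rot: [0.012, 1.358, -0.069]
contact_force: [-0.1, -0.9, 0.3]
grip_width: 0.7
{'time': 19.1, 'joint_positions': [0.372, 0.205, 1.861, -0.116, 0.886, -1.053], 'tool_pos': [420.543, 217.725, 210.436], 'tcp_rot': [0.012, 1.358, -0.069], 'contact_force': [-0.121, -0.877, 0.282], 'grip_width': 0.733}
tub 31.5
cap 1.8
lock 1.7
jar2 2.7
```

View pics/v7.png

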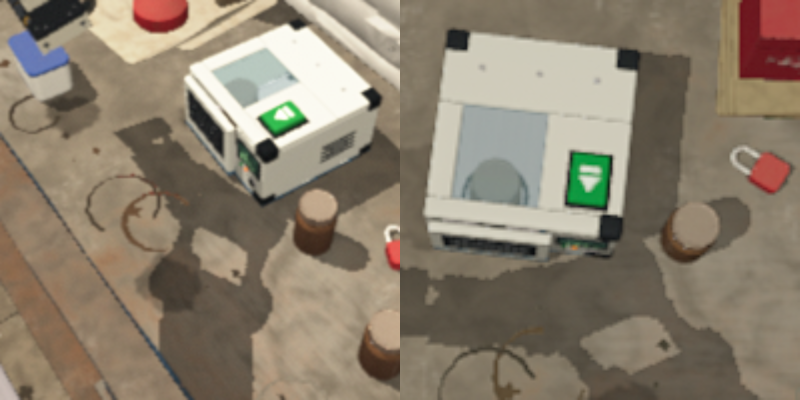

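The tray is shut and holding, and the jar stands upright in the ring under the window. The large tub number is probably the arm's shadow, since the arm never went near the tub. The padlock, pipe cap and the jar beside it are unmoved.

```bash
python3 -c "
from h import *
print(proj('pics/t0.png',[0,0,0]) is not None); a=cv2.imread('pics/t0.png');b=cv2.imread('pics/t7.png')
for i in (a,b):
    h=cv2.cvtColor(i,cv2.COLOR_BGR2HSV)[215:270,85:155]; m=cv2.inRange(h,(105,110,40),(130,255,255)); y,x=np.nonzero(m); print(x.mean()+85,y.mean()+215,len(x))
print(workorder.close_job())"
```

```text
True
128.2173913043478 244.26086956521738 46
103.66666666666667 226.33333333333334 3
the job is handed in; nothing more can be done
None
```

The oil sample is in the meter and the job is handed in, at about 19 s on the robot's clock. No verdict was reported.

- **Key:** I pressed it with the closed fingertips to about 7 mm, and the tray sprang out.
- **Jar:** I took the jar nearest the base (about 533 mm away; the other two were at 610 and 640 mm). I gripped it from above, carried it upright and lowered it until it touched the tray floor. The pictures after release showed it upright inside the ring.
- **Tray:** I pushed the panel with the tool tilted 12°, because at 30° joint 5 was nearing its limit. At the hard stop the tray moved only 0.5 mm while the push rose to about 23 N. After I backed off about 40 mm, then up and aside, it stayed shut.

**Last checks:**
- **Final pictures:** the tray is shut, the jar stands upright in the ring under the window, and the arm is clear of everything.
- **Other things:** the padlock, pipe cap and one other jar are unchanged from the first top picture, and the third jar looks to be in its place.
- **Not confirmed:** the tub region did not match (difference 31.5), and a colour check was useless because it found too few pixels. I put this down to the arm's changed view and shadow over it, because nothing went near the tub and no contact was felt, but I did not confirm it separately.

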